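Build up the thread-spool stand from angle brackets and pass its spindle

ROBOT

A 6-joint arm with a two-finger parallel gripper is mounted at the origin on the work surface. World frame = base frame: x ahead of the robot, y to its left, z up, the work surface at z = 0. Lengths are in mm, angles in rad, forces in N, time in s.
With the tool pointing down it reaches from about 325 to 775 mm from the base axis. Payload 5.5 kg.
Tool frame: the origin (TCP) lies midway between the tips of the shut fingers; the grasp point (between the pads) lies 19 mm behind it (ctrl.grip_point_offset is the distance from the TCP to the grasp point, in mm); z points along the fingers, y is the direction in which the jaws open and shut (so a half turn about z gives the same grasp; the last joint's range is limited). The gripper opens to 85 mm and grips with 20 to 120 N. Pads are 22 mm wide; open, the fingers measure 114 mm over their backs; the gripper's body (76 mm by 85 mm) begins 54 mm behind the grasp point. The pads swing forward as they close: fully open they stand 13 mm farther back than shut.
Start: joints at [-1.341, 0.091, 1.231, -0, 1.82, -0.057], TCP at [169.73, -575.507, 231.275] pointing down, gripper open.
Joint ranges: [-2.87, 2.87], [-0.86, 2.18], [0.17, 2.46], [-1.51, 4.65], [0.06, 2.69], [-2.65, 2.65]. Speed limits (rad/s): [2.57, 2.57, 3.01, 3.14, 3.14, 3.14].

INTERFACE

Orientations are given as a unit quaternion [x, y, z, w].
In Python, from rig import ctrl gives the robot as it stands.
- The arm moves only by the tool send_rows, never from a script. Its argument "deltas" is a list of rows, each an object with "linear": the shift along the world's x, y, z in units of 50 mm (1.0 is 50 mm), a list of three; "delta_rot": the turn, a rotation vector about the world's x, y, z in degrees, a list of three; "grip": the closure, from -1 (fully open) to 1 (shut). A call has 1 to 20 rows; each row shifts and turns the commanded pose from where the row before left it; what a row does not reach is not made up. A row lasts 1/10 s, in which the tool goes at most 50 mm and 8.59 degrees, less where a joint would pass 70% of its speed; a pose out of reach is approached as far as the arm can. A call is refused whole if a number of a shift passes 1 or a number of a turn 8.59, either way. A call with a gripper value outside its range is refused whole. The fingers move at their own pace and stop on an object; "newtons" is the grip in N (left out, the last holds). Time passes only in rows, so rows that do not move let the fingers close. It gives the time, the measured TCP pose, the force and the opening at its end, in the units of the state.
- ctrl.sense(): the state, without advancing time (a new reading comes with each control period).
- ctrl.get_image(name): name is "scene" or "top"; returns the picture (420x560x3 uint8, blue, green, red); there is no depth.
- ctrl.camera_info(name): a dict with "fovy" (degrees; the focal length in pixels is half the picture's height over the tangent of half this angle, whatever the lens; pixels are square), "cx", "cy" (the principal point, pixels), "position" and "rotation" of the camera in the world. Camera axes: x right, y up, looking along -z (the intrinsics and any distortion apply to the point x, -y, -z); pixel columns grow to the right and rows downward; lengths in mm; the calibration is good to about 2 mm. A picture is of the moment at which its call begins. camera_info takes no time and is no camera call.
- ctrl.hand_in(): hands the job in, once; it reports no verdict.
The state is a dict: "time": time; "joint_positions": joint angles; "dq": joint speeds; "joint_efforts": joint torques, N m; "position": TCP position; "eef_rot": TCP orientation; "wrist_force": force on the tool from outside, world axes, zero at the start; "ft_torque": the same for the moment, N m; "width": opening from 0.0 (shut) to 1.0 (fully open).
Only numpy, scipy, OpenCV 4.12 (cv2) and the standard library are available. Lean on these libraries where they do the work, as an engineer would, in place of code of your own. Each camera call takes 0.05 s, during which the arm holds its last target. There are 200 camera calls.

TASK

Build up the thread-spool stand: lay the long bracket on the stand's plate, turned the opposite way, its free end snug and square against the stand's upright; then the short bracket on the long one, turned opposite again, its free end snug and square against the long one's upright. Then slide the spindle through all three uprights so that it sticks out at both ends. Push gently, leave everything resting by itself, and leave the jar, cup and empty spool alone.

Things in the scene. Friction and masses are not known exactly. Their poses are not given: they have to be found in the camera images.
- stand: Stand screwed to the bench: wooden board 112 x 60 x 12 mm, on it a bare aluminium L-angle (plate 112 x 50 x 8 mm, top 20 mm above the bench; upright 8 mm thick, 50 wide, reaching 84 mm above the bench). Origin: centre of the board's underside. x runs along the plate away from the upright, z up. Upright at x = -56 to -48 mm, plate ends at x = +56 mm.
- stand_hole (a point): Centre of the 20 mm round through hole in the stand's upright, 56 mm above the bench; the hole's axis is x. In the finished pile all three holes lie on this line; seen from the stand's origin the uprights then fill x = -56 to -48 (stand), +4 to +12 (short bracket) and +84 to +92 mm (long bracket, overhanging the plate's end).
- long_place (a point): Where the long bracket's centre point finally is, on the stand, fixed; its x is the stand's x, the bracket's x points the opposite way. Only weight and friction hold the bracket there.
- short_place (a point): Where the short bracket's centre point finally is, on the stand, fixed; its x is the stand's x, and the bracket's x points the same way. Pushing the short bracket can shift the long one; that can be pushed back by the outer face of its upright.
- long_bracket_c (a point): Long loose aluminium L bracket, 0.15 to 0.3 kg: flat leg 140 x 50 x 8 mm, upright 8 mm thick, 50 wide, top 68 mm above the underside. The point: mid length, mid width, 34 mm above the underside. x runs from the upright (x = -70 to -62 mm) to the free end (+70), z up. 20 mm hole in the upright, 36 mm above the underside. Hold it by the top 25 mm of the upright, across its thickness.
- short_bracket_c (a point): Short loose aluminium L bracket, 0.1 to 0.21 kg: flat leg 80 x 50 x 8 mm, upright 8 mm thick, 50 wide, top 60 mm above the underside. The point: mid length, mid width, 30 mm above the underside. x runs from the upright (x = -40 to -32 mm) to the free end (+40), z up. 20 mm hole in the upright, 28 mm above the underside. Held like the long one.
- spindle_c (a point): Loose steel spindle: round bar 12 mm in diameter, 200 mm long, both ends rounded and alike, 0.05 kg. The point is its centre; x runs along the bar. It lies level in a wooden cradle, axis 46 mm above the bench, in two notches about 45 mm either side of its centre (blocks 14 mm long, 36 wide, 46 high, on a board 120 x 50 x 10 mm); its ends stick out free.
- spindle_p (a point): One end of the spindle, 100 mm from its centre along its +x.
- spindle_q (a point): The other end of the spindle, 100 mm from its centre along its -x.
- jar: Glass jar with black cap, 68 mm diameter, 110 mm tall, standing; origin: centre of its underside. Leave alone.
- paper_cup: White paper cup, 76 mm diameter, 85 mm tall; origin: centre of its underside. Leave alone.
- empty_spool: Empty white plastic spool, 64 mm diameter, 72 mm tall, standing; origin: centre of its underside. Leave alone.
There are look-alikes about, which are no part of the job. What is shaped like the part that bears short_bracket_c but pink or purple is not meant. What is shaped like the part that bears long_bracket_c but green is not meant.

How it is judged (in metres and radians):
On the way, in this order (a step that is already met when the one before it is completed fails the run):
1. the long bracket is home on the stand, turned opposite (x of long_bracket_c in the frame of stand between 0.02 and 0.0245 m and y of long_bracket_c in the frame of stand between -0.006 and 0.006 m and z of long_bracket_c in the frame of stand between 0.052 and 0.056 m and angle between the x axis of long_bracket_c and the x axis of stand, either way round below 0.061 rad and angle between long_bracket_c's own z axis and vertical below 0.04 rad and x of stand in the frame of long_bracket_c above 0 m), for 0.2 s.
2. the short bracket is home on the long one, both snug (all of step 1 and x of short_bracket_c in the frame of long_bracket_c between -0.024 and -0.0195 m and y of short_bracket_c in the frame of long_bracket_c between -0.006 and 0.006 m and z of short_bracket_c in the frame of long_bracket_c between 0.002 and 0.006 m and angle between the x axis of short_bracket_c and the x axis of long_bracket_c, either way round below 0.061 rad and angle between short_bracket_c's own z axis and vertical below 0.04 rad and x of long_bracket_c in the frame of short_bracket_c below 0 m), for 0.2 s.
3. the spindle is through all three uprights (((x of spindle_p in the frame of stand below -0.059 m and y of spindle_p in the frame of stand between -0.01 and 0.01 m and z of spindle_p in the frame of stand between 0.046 and 0.066 m and x of spindle_q in the frame of stand above 0.095 m and y of spindle_q in the frame of stand between -0.01 and 0.01 m and z of spindle_q in the frame of stand between 0.046 and 0.066 m) or (x of spindle_q in the frame of stand below -0.059 m and y of spindle_q in the frame of stand between -0.01 and 0.01 m and z of spindle_q in the frame of stand between 0.046 and 0.066 m and x of spindle_p in the frame of stand above 0.095 m and y of spindle_p in the frame of stand between -0.01 and 0.01 m and z of spindle_p in the frame of stand between 0.046 and 0.066 m))), for 0.2 s.
At the end, for the whole second after the job is handed in: Each bracket lies level on the part below, turned opposite to it, free end within 2.5 mm of its upright, at most 6 mm to the side, square within 3.5 degrees; the spindle runs through all three holes and sticks out at least 3 mm past both outer uprights; all at rest (all of step 2 and ((x of spindle_p in the frame of stand below -0.059 m and y of spindle_p in the frame of stand between -0.01 and 0.01 m and z of spindle_p in the frame of stand between 0.046 and 0.066 m and x of spindle_q in the frame of stand above 0.095 m and y of spindle_q in the frame of stand between -0.01 and 0.01 m and z of spindle_q in the frame of stand between 0.046 and 0.066 m) or (x of spindle_q in the frame of stand below -0.059 m and y of spindle_q in the frame of stand between -0.01 and 0.01 m and z of spindle_q in the frame of stand between 0.046 and 0.066 m and x of spindle_p in the frame of stand above 0.095 m and y of spindle_p in the frame of stand between -0.01 and 0.01 m and z of spindle_p in the frame of stand between 0.046 and 0.066 m)) and linear speed of each of long_bracket, short_bracket, spindle below 0.01 m/s); the robot touches nothing.
It fails at once if a part is rammed or dropped: over 100 N between a bracket and the stand or between the brackets (contact force between long_bracket and stand above 100 N or contact force between short_bracket and long_bracket above 100 N).
It fails at once if the jar, the cup or the spool is moved by more than 30 mm (distance of any of jar, paper_cup, empty_spool from where it was at the start of the episode above 0.03 m).
It also fails if it takes over 72 s, if anything falls off the work surface, if the arm or the gripper's body presses on something with over 40 N, if the wrist force passes 120 N, or if a joint passes its speed limit or range.

## Working session

There is one attempt and no reset: what is moved stays moved. The work goes in short steps, Python scripts to look and compute and a tool call to move; the robot and the scene stay as the last step left them, time stands still between calls to the robot, and variables do not carry over. Pictures are saved under pics/ and viewed, about 8 in all and at most 12, crops included, and the job is handed in when it is done.

Besides the shell and the picture viewer there is one more tool, called after "Call:" by a JSON object that holds its "method" and its "body". send_rows: Moves the arm, as the interface text tells. Its arguments: {"type":"object","properties":{"deltas":{"type":"array"},"newtons":{"type":"number"}},"required":["deltas"]}

```bash
ls; mkdir -p pics; python3 - <<'E'
from rig import ctrl
import cv2
print(ctrl.sense())
for n in("scene","top"):
    print(n,ctrl.camera_info(n)); cv2.imwrite(f"pics/{n}0.png",ctrl.get_image(n))
print(ctrl.grip_point_offset)
E
```

```text
pics
{'time': 0.0, 'joint_positions': array([-1.34068536e+00,  9.18504909e-02,  1.23193455e+00, -7.48741888e-06,
        1.81981752e+00, -5.66783889e-02]), 'dq': array([-0.00010045,  0.00121766,  0.00015396, -0.00046007, -0.00090487,
        0.00161309]), 'joint_efforts': array([ 1.40191925e-03, -4.58737922e+01, -4.18019128e+01, -3.89326749e-05,
        1.16405924e-02, -1.33262967e-05]), 'position': array([ 169.66339993, -575.19523531,  230.12841943]), 'eef_rot': array([ 9.89736219e-01,  1.42902786e-01, -9.06518638e-05, -1.00085944e-03]), 'wrist_force': array([-0.20989933, -0.12248118, -0.49432955]), 'ft_torque': array([ 0.01635611, -0.0135294 ,  0.04309954]), 'width': 0.9998128692277765}
scene {'fovy': 56.558920996613594, 'cx': 285.4312332766305, 'cy': 210.3943303867382, 'position': array([1081.06945758, -526.9031562 ,  707.11216626]), 'rotation': array([0.38163064, 0.16514116, 0.35259265, 0.83831072])}
top {'fovy': 46.45238565059218, 'cx': 285.30228609981003, 'cy': 207.9863190983968, 'position': array([ 390.36398644,  -51.06139838, 1313.12671213]), 'rotation': array([-0.06581752,  0.05126424,  0.70744779, -0.70182452])}
18.700000000000003
```

View pics/top0.png

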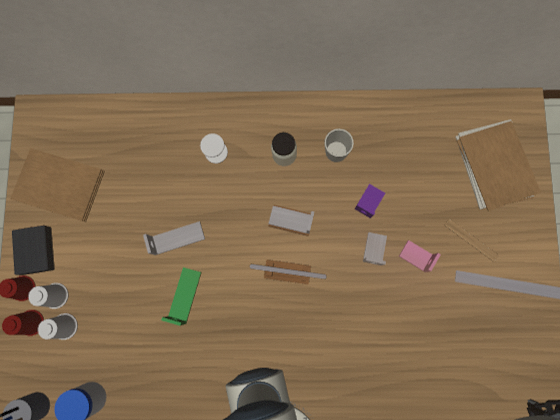

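View pics/scene0.png

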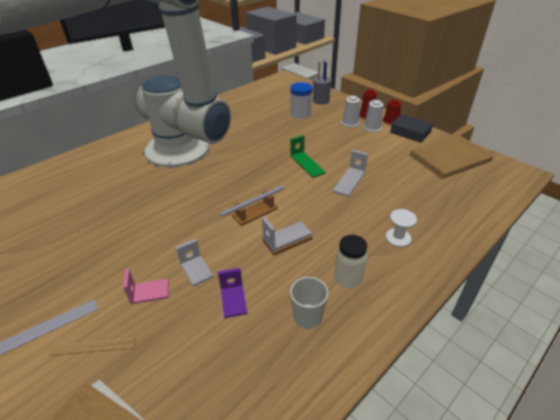

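Candidates in the top view:
- **Long bracket:** grey at (175,238), not the green one at (183,297).
- **Short bracket:** grey at (375,248), not the pink at (418,256) or purple at (370,200).
- **Stand:** (291,220).
- **Spindle:** (287,271).

Next I fit the poses with box models in both cameras and check them in one close crop.

```bash
cat > h.py <<'E'
import numpy as np, cv2
from scipy.optimize import minimize
from scipy.spatial.transform import Rotation as R
from rig import ctrl
CI={n:ctrl.camera_info(n) for n in("scene","top")}
def proj(n,P):
    c=CI[n]; q=R.from_quat(c["rotation"]).inv().apply(np.atleast_2d(P)-c["position"])
    f=210/np.tan(np.radians(c["fovy"]/2)); return np.c_[c["cx"]+f*q[:,0]/-q[:,2], c["cy"]-f*q[:,1]/-q[:,2]]
def unproj(n,uv,z):
    c=CI[n]; f=210/np.tan(np.radians(c["fovy"]/2))
    d=R.from_quat(c["rotation"]).apply([(uv[0]-c["cx"])/f,-(uv[1]-c["cy"])/f,-1]); return c["position"]+d*(z-c["position"][2])/d[2]
def box(x0,x1,w,z0,z1): return np.array([[x,y,z] for x in(x0,x1) for y in(-w/2,w/2) for z in(z0,z1)],float)
PARTS={"stand":[box(-56,56,50,12,20),box(-56,-48,50,12,84)],
 "long":[box(-70,70,50,0,8),box(-70,-62,50,0,68)],
 "short":[box(-40,40,50,0,8),box(-40,-32,50,0,60)],
 "spindle":[np.array([[x,6*np.cos(a),6*np.sin(a)] for x,r in((-97,1),(97,1)) for a in np.arange(0,6.28,.5)]+[[-100,0,0],[100,0,0]])]}
def hulls(n,part,p,z=0):
    Rz=R.from_euler("z",p[2]); return [cv2.convexHull(proj(n,Rz.apply(b)+[p[0],p[1],z]).astype(np.float32))[:,0] for b in PARTS[part]]
def grey(im):
    h=cv2.cvtColor(im,cv2.COLOR_BGR2HSV).astype(float)
    return np.clip((95-h[...,1])/50,0,1)
def roi(n,part,p,z):
    a=np.vstack(hulls(n,part,p,z)); return np.r_[np.floor(a.min(0)-9),np.ceil(a.max(0)+9)].astype(int)
def render(n,part,p,z,r):
    s=8; m=np.zeros(((r[3]-r[1])*s,(r[2]-r[0])*s),np.uint8)
    for h in hulls(n,part,p,z): cv2.fillConvexPoly(m,np.round(((h+.5-r[:2])*s-.5)*16).astype(np.int32),255,shift=4)
    return cv2.resize(m,None,fx=1/s,fy=1/s,interpolation=cv2.INTER_AREA)/255.
def fit(ims,part,p0,z=0,cams=("top","scene")):
    G={n:grey(ims[n]) for n in cams}; p=np.array(p0,float)
    for it in range(3):
        rs={n:roi(n,part,p,z) for n in cams}
        def cost(q): return sum(((render(n,part,[q[0],q[1],q[2]/50],z,rs[n])-G[n][rs[n][1]:rs[n][3],rs[n][0]:rs[n][2]])**2).sum() for n in cams)
        st=[12,4,2][it]; x0=np.array([p[0],p[1],p[2]*50])
        o=minimize(cost,x0,method="Nelder-Mead",options=dict(initial_simplex=np.vstack([x0]+[x0+st*e for e in np.eye(3)]),xatol=.05,fatol=.01))
        p=np.array([o.x[0],o.x[1],o.x[2]/50])
    return p,o.fun
def shoot(): return {n:ctrl.get_image(n) for n in("top","scene")}
def crop(ims,n,uv,items,w=50,s=8):
    u,v=map(int,uv); im=ims[n][v-w*3//4:v+w*3//4,u-w:u+w]; im=cv2.resize(im,None,fx=s,fy=s,interpolation=cv2.INTER_CUBIC)
    for part,p,z in items:
        for h in hulls(n,part,p,z): cv2.polylines(im,[np.round((h+.5-[u-w,v-w*3//4])*s-.5).astype(np.int32)],True,(0,255,0),1)
    return im
E
python3 - <<'E'
from h import *
ims={n:cv2.imread(f"pics/{n}0.png") for n in("top","scene")}
def yw(a,b,z): 
    A,B=unproj("top",a,z),unproj("top",b,z); return [*(A+B)[:2]/2,np.arctan2(*(B-A)[1::-1])]
init={"stand":(yw((312,222),(270,213),20),0),"long":(yw((148,244),(203,231),0),0),"short":(yw((375,263),(376,235),0),0),"spindle":(yw((325,275),(250,267),46),46)}
t=[]
for k,(p,z) in init.items():
    print(k,"init",np.round(p,2))
    for cs in(("top","scene"),("top",),("scene",)):
        q,c=fit(ims,k,p,z,cs); print("  ",cs,np.round(q[:2],1),round(np.degrees(q[2]),1),round(c,1))
        if len(cs)==2: b=q
    t.append(np.hstack([crop(ims,n,proj(n,[b[0],b[1],z+15])[0],[(k,b,z)],40,5) for n in("top","scene")]))
cv2.imwrite("pics/fit1.png",np.vstack([np.hstack(t[:2]),np.hstack(t[2:])])[:, :])
m=cv2.imread("pics/fit1.png");print(m.shape);cv2.imwrite("pics/fit1.png",cv2.resize(m,(800,300)) if 0 else np.vstack([x for x in t[:2]]));cv2.imwrite("pics/fit2.png",np.vstack(t[2:]))
E
```

```text
stand init [580.97 -39.95   1.35]
   ('top', 'scene') [576.2 -38.4] 76.1 25.1
   ('top',) [576.7 -38.9] 75.8 4.7
   ('scene',) [575.1 -37.4] 75.6 7.7
long init [532.11 273.1   -1.35]
   ('top', 'scene') [530.7 268.1] -72.5 30.2
   ('top',) [531.1 268.1] -72.4 4.9
   ('scene',) [529.4 269.4] -72.4 17.7
short init [ 4.9686e+02 -2.6511e+02 -7.0000e-02]
   ('top', 'scene') [ 498.  -261.5] -12.2 42.3
   ('top',) [ 498.6 -262. ] -12.2 1.8
   ('scene',) [ 496.9 -260.9] -11.7 31.5
spindle init [438.26 -29.9    1.46]
   ('top', 'scene') [437.7 -30.3] 81.5 93.4
   ('top',) [438.  -30.3] 81.6 5.2
   ('scene',) [436.5 -29.6] 81.7 75.0
(600, 1600, 3)
```

View pics/fit1.png

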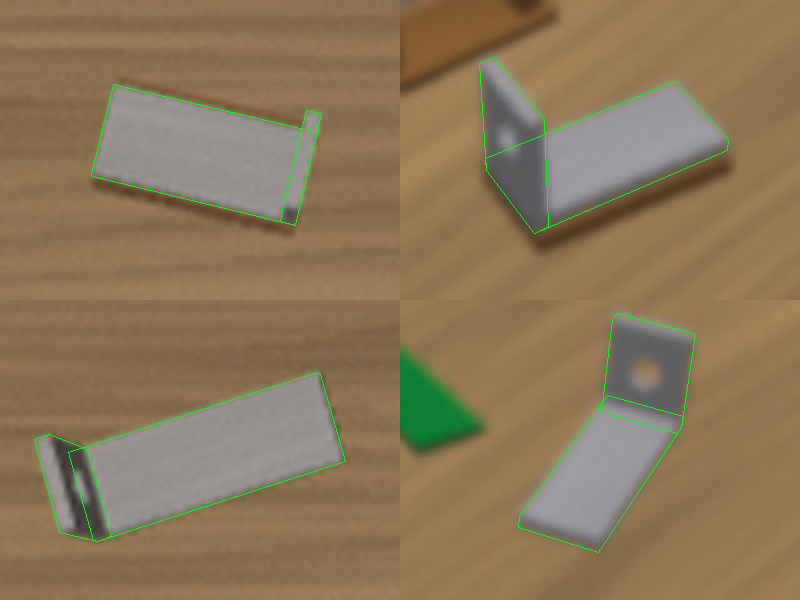

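View pics/fit2.png

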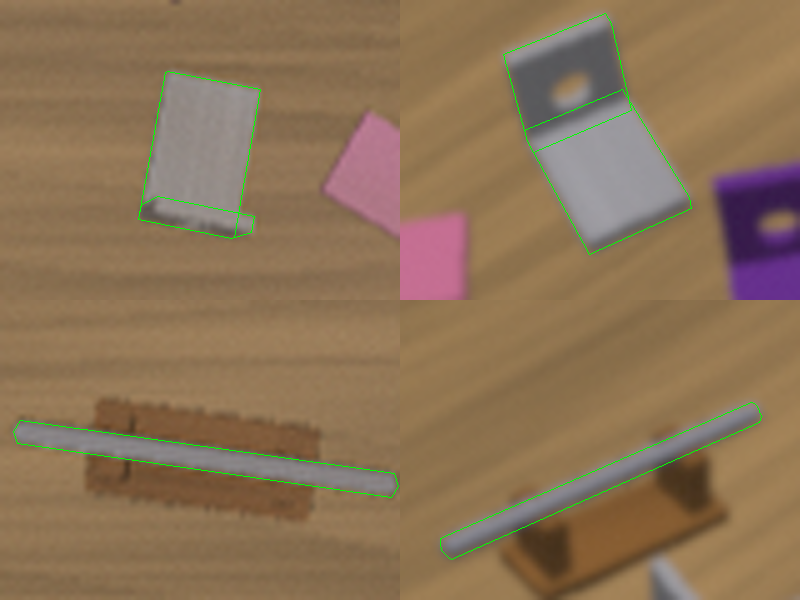

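Both fits line up with the grey parts to within about 1–2 mm. Results (x, y, yaw):

| Part | x (mm) | y (mm) | Yaw (°) |
|---|---|---|---|
| Stand | 576.2 | -38.4 | 76.1 |
| Long bracket | 530.8 | 268.2 | -72.45 |
| Short bracket | 498 | -261.5 | -12.2 |
| Spindle | 437.7 | -30.3 | 81.5 |

The long bracket's upright is at (511, 331), so I'm moving there.

Call:
{"method": "send_rows", "body": {"deltas": [{"linear":[0.73,0.72,0],"delta_rot":[0,0,1.1],"grip":-1},{"linear":[0.73,0.72,0],"delta_rot":[0,0,0],"grip":-1},{"linear":[0.73,0.72,0],"delta_rot":[0,0,0],"grip":-1},{"linear":[0.73,0.72,0],"delta_rot":[0,0,0],"grip":-1},{"linear":[0.73,0.72,0],"delta_rot":[0,0,0],"grip":-1},{"linear":[0.73,0.72,0],"delta_rot":[0,0,0],"grip":-1},{"linear":[0.73,0.72,0],"delta_rot":[0,0,0],"grip":-1},{"linear":[0.73,0.72,0],"delta_rot":[0,0,0],"grip":-1},{"linear":[0.73,0.72,0],"delta_rot":[0,0,0],"grip":-1},{"linear":[0.02,0.83,0],"delta_rot":[0,0,0],"grip":-1},{"linear":[0.02,0.83,0],"delta_rot":[0,0,0],"grip":-1},{"linear":[0.02,0.83,0],"delta_rot":[0,0,0],"grip":-1},{"linear":[0.02,0.83,0],"delta_rot":[0,0,0],"grip":-1},{"linear":[0.02,0.83,0],"delta_rot":[0,0,0],"grip":-1},{"linear":[0.02,0.83,0],"delta_rot":[0,0,0],"grip":-1},{"linear":[0.02,0.83,0],"delta_rot":[0,0,0],"grip":-1},{"linear":[0.02,0.83,0],"delta_rot":[0,0,0],"grip":-1},{"linear":[0.02,0.83,0],"delta_rot":[0,0,0],"grip":-1},{"linear":[0.02,0.83,0],"delta_rot":[0,0,0],"grip":-1},{"linear":[0.02,0.83,0],"delta_rot":[0,0,0],"grip":-1}]}}

```text
time: 2.1
position: [500.7, 198.7, 230.8]
eef_rot: [0.988, 0.152, -0.0, 0.0]
wrist_force: [0.5, -1.3, -0.2]
width: 1.001
```

Call:
{"method": "send_rows", "body": {"deltas": [{"linear":[0.01,0.84,0],"delta_rot":[0,0,0],"grip":-1},{"linear":[0.01,0.84,0],"delta_rot":[0,0,0],"grip":-1},{"linear":[0.01,0.84,0],"delta_rot":[0,0,0],"grip":-1},{"linear":[0,0,-0.5],"delta_rot":[0,0,0],"grip":-1},{"linear":[0,0,-0.7],"delta_rot":[0,0,0],"grip":-1},{"linear":[0,0,-0.6],"delta_rot":[0,0,0],"grip":-1},{"linear":[0,0,-0.4],"delta_rot":[0,0,0],"grip":-1},{"linear":[0,0,0],"delta_rot":[0,0,0],"grip":-1},{"linear":[0,0,0],"delta_rot":[0,0,0],"grip":-1},{"linear":[0,0,0],"delta_rot":[0,0,0],"grip":-1}]}}

```text
time: 3.1
position: [503.3, 323.4, 123.3]
eef_rot: [0.988, 0.152, 0.001, -0.001]
wrist_force: [-0.3, 0.1, -0.2]
width: 1.0
```

Call:
{"method": "send_rows", "body": {"deltas": [{"linear":[0.15,0.155,-0.3],"delta_rot":[0,0,0],"grip":-1},{"linear":[0,0,-0.5],"delta_rot":[0,0,0],"grip":-1},{"linear":[0,0,-0.5],"delta_rot":[0,0,0],"grip":-1},{"linear":[0,0,-0.4],"delta_rot":[0,0,0],"grip":-1},{"linear":[0,0,0],"delta_rot":[0,0,0],"grip":-1},{"linear":[0,0,0],"delta_rot":[0,0,0],"grip":-1},{"linear":[0,0,0],"delta_rot":[0,0,0],"grip":-1}]}}

```text
time: 3.8
position: [511.4, 331.4, 39.0]
eef_rot: [0.988, 0.152, 0.002, -0.001]
wrist_force: [-0.1, 0.7, -0.1]
width: 1.001
```

```bash
python3 - <<'E'
from h import *
s=ctrl.sense(); print(s["position"],s["wrist_force"])
i=shoot(); cv2.imwrite("pics/a.png",np.hstack([crop(i,n,proj(n,[515,320,40])[0],[("long",[530.8,268.2,np.radians(-72.45)],0)],40,5) for n in("top","scene")]))
E
```

```text
[511.36405659 331.40933423  39.01937479] [-0.07753493  0.72129804 -0.05464062]
```

View pics/a.png

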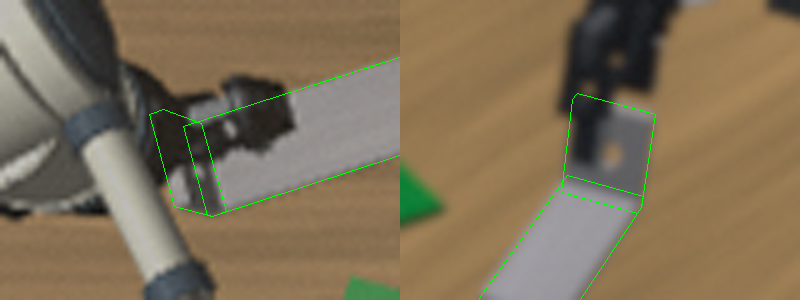

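The jaws straddle the upright. In the scene view the inner finger looks left of centre, at about (590,160), so I'm checking where it should project.

```bash
python3 - <<'E'
from h import *
c=proj("scene",[515,320,40])[0].astype(int)
Rm=R.from_quat(ctrl.sense()["eef_rot"]); p=ctrl.sense()["position"]
print(Rm.as_matrix())
for o in([0,-42,-13],[0,-57,-13],[0,42,-13],[0,57,-13],[11,-42,-13],[-11,-42,-13],[0,0,0]):
    print(o,((proj("scene",p+Rm.apply(o))[0]-c+[40,30])*5+[400,0]).round(), ((proj("top",p+Rm.apply(o))[0]-proj("top",[515,320,40])[0].astype(int)+[40,30])*5).round())
E
```

```text
[[ 9.53541671e-01  3.01245607e-01  3.06036810e-03]
 [ 3.01241412e-01 -9.53546281e-01  1.76099524e-03]
 [ 3.44869470e-03 -7.57272737e-04 -9.99993767e-01]]
[0, -42, -13] [632.  95.] [ 98. 183.]
[0, -57, -13] [641.  83.] [ 70. 192.]
[0, 42, -13] [584. 162.] [253. 133.]
[0, 57, -13] [575. 175.] [281. 124.]
[11, -42, -13] [649.  99.] [ 93. 163.]
[-11, -42, -13] [616.  90.] [104. 203.]
[0, 0, 0] [607. 145.] [183. 160.]
```

The finger projects to (584,162), which matches the picture, so the grasp is centred. I'll close and lift.

Call:
{"method": "send_rows", "body": {"newtons": 60, "deltas": [{"linear":[0,0,0],"delta_rot":[0,0,0],"grip":1},{"linear":[0,0,0],"delta_rot":[0,0,0],"grip":1},{"linear":[0,0,0],"delta_rot":[0,0,0],"grip":1},{"linear":[0,0,0],"delta_rot":[0,0,0],"grip":1},{"linear":[0,0,0],"delta_rot":[0,0,0],"grip":1},{"linear":[0,0,0],"delta_rot":[0,0,0],"grip":1},{"linear":[0,0,0],"delta_rot":[0,0,0],"grip":1},{"linear":[0,0,0],"delta_rot":[0,0,0],"grip":1},{"linear":[0,0,0],"delta_rot":[0,0,0],"grip":1},{"linear":[0,0,0],"delta_rot":[0,0,0],"grip":1}]}}

```text
time: 4.9
position: [510.2, 330.7, 36.3]
eef_rot: [0.988, 0.152, 0.0, 0.0]
wrist_force: [0.5, -1.1, 2.1]
width: 0.086
```

Call:
{"method": "send_rows", "body": {"deltas": [{"linear":[0,0,0.1],"delta_rot":[0,0,0],"grip":1},{"linear":[0,0,0.3],"delta_rot":[0,0,0],"grip":1},{"linear":[0,0,0.5],"delta_rot":[0,0,0],"grip":1},{"linear":[0,0,0.5],"delta_rot":[0,0,0],"grip":1},{"linear":[0,0,0.4],"delta_rot":[0,0,0],"grip":1},{"linear":[0,0,0.2],"delta_rot":[0,0,0],"grip":1},{"linear":[0,0,0],"delta_rot":[0,0,0],"grip":1},{"linear":[0,0,0],"delta_rot":[0,0,0],"grip":1}]}}

```text
time: 5.7
position: [509.8, 330.6, 135.6]
eef_rot: [0.988, 0.152, -0.0, 0.0]
wrist_force: [0.1, -0.4, -1.6]
width: 0.087
```

Call:
{"method": "send_rows", "body": {"deltas": [{"linear":[0.22,-0.69,0],"delta_rot":[0,0,-3.9],"grip":1},{"linear":[0.22,-0.69,0],"delta_rot":[0,0,-3.9],"grip":1},{"linear":[0.22,-0.69,0],"delta_rot":[0,0,-3.9],"grip":1},{"linear":[0.22,-0.69,0],"delta_rot":[0,0,-3.9],"grip":1},{"linear":[0.22,-0.69,0],"delta_rot":[0,0,-3.9],"grip":1},{"linear":[0.22,-0.69,0],"delta_rot":[0,0,-3.9],"grip":1},{"linear":[0.22,-0.69,0],"delta_rot":[0,0,-3.9],"grip":1},{"linear":[0.22,-0.69,0],"delta_rot":[0,0,-3.9],"grip":1},{"linear":[0,0,0],"delta_rot":[0,0,0],"grip":1},{"linear":[0,0,0],"delta_rot":[0,0,0],"grip":1},{"linear":[0,0,0],"delta_rot":[0,0,0],"grip":1}]}}

```text
time: 6.8
position: [597.5, 55.5, 135.1]
eef_rot: [0.993, -0.118, -0.001, -0.0]
wrist_force: [-0.2, -0.2, -2.4]
width: 0.082
```

```bash
cat >> h.py <<'E'
S=np.array([576.2,-38.4,np.radians(76.1)])
def st(p): # world xy -> stand frame
    c,s=np.cos(S[2]),np.sin(S[2]); d=np.array(p[:2])-S[:2]; return np.array([c*d[0]+s*d[1],-s*d[0]+c*d[1]])
def ws(v): 
    c,s=np.cos(S[2]),np.sin(S[2]); return np.array([c*v[0]-s*v[1],s*v[0]+c*v[1]])
def tool():
    s=ctrl.sense(); m=R.from_quat(s["eef_rot"]).as_matrix(); 
    print("pos",s["position"].round(1),"stand xy",st(s["position"]).round(1),"jaw",round(np.degrees(np.arctan2(m[1,1],m[0,1])),2),"z",m[:,2].round(4),"F",s["wrist_force"].round(1),"w",round(s["width"]*85,1)); return s
E
python3 - <<'E'
from h import *
s=tool(); m=R.from_quat(s["eef_rot"]).as_matrix(); yaw=np.arctan2(m[1,1],m[0,1])
c=s["position"][:2]+66*np.array([np.cos(yaw),np.sin(yaw)]); z=s["position"][2]-36.3
i=shoot(); p0=[*c,yaw]
for cs in(("top",),("scene",)):
    q,f=fit(i,"long",p0,z,cs); print(cs,q.round(1),np.degrees(q[2]).round(1),f)
print(p0,z)
cv2.imwrite("pics/b.png",np.hstack([crop(i,n,proj(n,[c[0],c[1],z])[0],[("long",p0,z)],40,5) for n in("top","scene")]))
E
```

```text
pos [597.5  55.5 135.1] stand xy [96.3  1.9] jaw -103.6 z [-2.e-03  5.e-04 -1.e+00] F [-0.2 -0.2 -2.4] w 7.0
('top',) [582.7  -4.4  -1.9] -110.5 1317.62880307574
('scene',) [580.8  -6.1  -1.8] -103.4 763.7982316032296
[np.float64(581.9601186002865), np.float64(-8.604226072751572), np.float64(-1.8082043414214402)] 98.82303772573691
```

View pics/b.png

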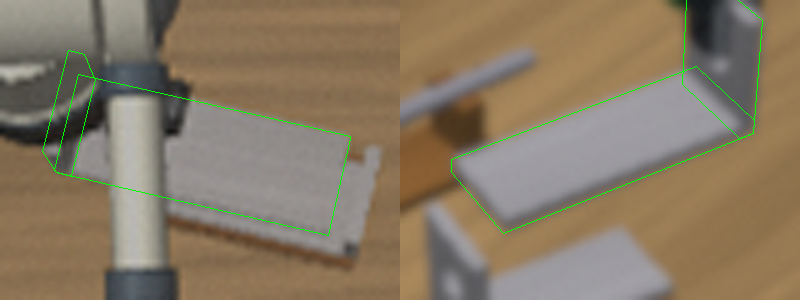

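It hangs level. Next: shift it in line with the stand and descend.

Call:
{"method": "send_rows", "body": {"deltas": [{"linear":[0.012,-0.044,0],"delta_rot":[0,0,-0.3],"grip":1},{"linear":[0,0,-0.36],"delta_rot":[0,0,0],"grip":1},{"linear":[0,0,-0.36],"delta_rot":[0,0,0],"grip":1},{"linear":[0,0,-0.36],"delta_rot":[0,0,0],"grip":1},{"linear":[0,0,-0.36],"delta_rot":[0,0,0],"grip":1},{"linear":[0,0,0],"delta_rot":[0,0,0],"grip":1},{"linear":[0,0,0],"delta_rot":[0,0,0],"grip":1},{"linear":[0,0,0],"delta_rot":[0,0,0],"grip":1}]}}

```text
time: 7.7
position: [599.4, 52.8, 65.9]
eef_rot: [0.993, -0.121, 0.001, -0.0]
wrist_force: [0.1, 0.2, -2.2]
width: 0.085
```

```bash
python3 -c "
from h import *
tool()"
```

```text
pos [599.4  52.8  65.9] stand xy [94.1 -0.7] jaw -103.95 z [ 2.3e-03  1.0e-04 -1.0e+00] F [ 0.1  0.2 -2.2] w 7.2
```

Call:
{"method": "send_rows", "body": {"deltas": [{"linear":[-0.02,0.005,-0.1],"delta_rot":[0,0,0],"grip":1},{"linear":[0,0,-0.04],"delta_rot":[0,0,0],"grip":1},{"linear":[0,0,-0.02],"delta_rot":[0,0,0],"grip":1},{"linear":[0,0,0],"delta_rot":[0,0,0],"grip":1},{"linear":[0,0,0],"delta_rot":[0,0,0],"grip":1}]}}

```text
time: 8.2
position: [597.7, 52.8, 56.3]
eef_rot: [0.993, -0.122, 0.0, 0.0]
wrist_force: [-0.0, -0.2, -2.9]
width: 0.085
```

Call:
{"method": "send_rows", "body": {"deltas": [{"linear":[0,0,-0.02],"delta_rot":[0,0,0],"grip":1},{"linear":[0,0,0],"delta_rot":[0,0,0],"grip":1},{"linear":[0,0,0],"delta_rot":[0,0,0],"grip":1}]}}

```text
time: 8.5
position: [597.9, 52.9, 56.2]
eef_rot: [0.993, -0.122, 0.0, -0.0]
wrist_force: [-2.5, 0.1, 3.9]
width: 0.085
```

Contact on the plate, with Fz up about 6 N. Now sliding towards the upright.

Call:
{"method": "send_rows", "body": {"deltas": [{"linear":[-0.005,-0.019,0],"delta_rot":[0,0,0],"grip":1},{"linear":[-0.005,-0.019,0],"delta_rot":[0,0,0],"grip":1},{"linear":[-0.005,-0.019,0],"delta_rot":[0,0,0],"grip":1},{"linear":[0,0,0],"delta_rot":[0,0,0],"grip":1},{"linear":[0,0,0],"delta_rot":[0,0,0],"grip":1}]}}

```text
time: 9.0
position: [597.8, 50.4, 56.3]
eef_rot: [0.993, -0.121, 0.001, -0.001]
wrist_force: [0.8, 3.1, 5.7]
width: 0.082
```

Call:
{"method": "send_rows", "body": {"deltas": [{"linear":[-0.005,-0.019,0],"delta_rot":[0,0,0],"grip":1},{"linear":[0,0,0],"delta_rot":[0,0,0],"grip":1},{"linear":[0,0,0],"delta_rot":[0,0,0],"grip":1}]}}

```text
time: 9.3
position: [597.6, 49.5, 56.3]
eef_rot: [0.993, -0.121, 0.001, -0.001]
wrist_force: [0.1, 3.4, 5.5]
width: 0.083
```

Call:
{"method": "send_rows", "body": {"deltas": [{"linear":[-0.005,-0.019,0],"delta_rot":[0,0,0],"grip":1},{"linear":[0,0,0],"delta_rot":[0,0,0],"grip":1},{"linear":[0,0,0],"delta_rot":[0,0,0],"grip":1}]}}

```text
time: 9.6
position: [597.4, 48.5, 56.3]
eef_rot: [0.993, -0.121, 0.001, -0.001]
wrist_force: [1.0, 3.2, 5.8]
width: 0.084
```

Call:
{"method": "send_rows", "body": {"deltas": [{"linear":[-0.005,-0.019,0],"delta_rot":[0,0,0],"grip":1},{"linear":[0,0,0],"delta_rot":[0,0,0],"grip":1},{"linear":[0,0,0],"delta_rot":[0,0,0],"grip":1}]}}

```text
time: 9.9
position: [597.2, 47.5, 56.3]
eef_rot: [0.993, -0.121, 0.001, -0.001]
wrist_force: [1.6, 4.4, 5.3]
width: 0.083
```

Call:
{"method": "send_rows", "body": {"deltas": [{"linear":[-0.005,-0.019,0],"delta_rot":[0,0,0],"grip":1},{"linear":[0,0,0],"delta_rot":[0,0,0],"grip":1},{"linear":[0,0,0],"delta_rot":[0,0,0],"grip":1}]}}

```text
time: 10.2
position: [596.9, 46.6, 56.3]
eef_rot: [0.993, -0.121, 0.001, -0.001]
wrist_force: [0.7, 3.4, 5.2]
width: 0.08
```

Call:
{"method": "send_rows", "body": {"deltas": [{"linear":[-0.0024,-0.01,0],"delta_rot":[0,0,0],"grip":1},{"linear":[0,0,0],"delta_rot":[0,0,0],"grip":1},{"linear":[0,0,0],"delta_rot":[0,0,0],"grip":1}]}}

```text
time: 10.5
position: [596.9, 46.6, 56.3]
eef_rot: [0.993, -0.121, 0.001, -0.001]
wrist_force: [0.6, 4.7, 5.3]
width: 0.084
```

Call:
{"method": "send_rows", "body": {"deltas": [{"linear":[-0.0024,-0.01,0],"delta_rot":[0,0,0],"grip":1},{"linear":[0,0,0],"delta_rot":[0,0,0],"grip":1},{"linear":[0,0,0],"delta_rot":[0,0,0],"grip":1}]}}

```text
time: 10.8
position: [596.9, 46.6, 56.3]
eef_rot: [0.993, -0.121, 0.002, -0.001]
wrist_force: [1.4, 6.3, 4.5]
width: 0.081
```

Call:
{"method": "send_rows", "body": {"deltas": [{"linear":[-0.005,-0.019,0],"delta_rot":[0,0,0],"grip":1},{"linear":[0,0,0],"delta_rot":[0,0,0],"grip":1},{"linear":[0,0,0],"delta_rot":[0,0,0],"grip":1}]}}

```text
time: 11.1
position: [596.9, 46.6, 56.4]
eef_rot: [0.993, -0.121, 0.002, -0.002]
wrist_force: [2.7, 9.6, 4.8]
width: 0.08
```

The bracket is snug: 10 N push and no further motion, with the TCP at stand x = 87.5 (expected 88). I'll release, rise and go above the short bracket.

Call:
{"method": "send_rows", "body": {"deltas": [{"linear":[0,0,0],"delta_rot":[0,0,0],"grip":0.2},{"linear":[0,0,0],"delta_rot":[0,0,0],"grip":0.2},{"linear":[0,0,0],"delta_rot":[0,0,0],"grip":0.2},{"linear":[0,0,0],"delta_rot":[0,0,0],"grip":0.2},{"linear":[0,0,0.3],"delta_rot":[0,0,0],"grip":0.2},{"linear":[0,0,0.6],"delta_rot":[0,0,0],"grip":0.2},{"linear":[0,0,0.6],"delta_rot":[0,0,0],"grip":0.2},{"linear":[0,0,0.6],"delta_rot":[0,0,0],"grip":0.2}]}}

```text
time: 11.9
position: [595.5, 44.0, 162.7]
eef_rot: [0.993, -0.122, 0.0, 0.0]
wrist_force: [1.2, -0.8, 0.5]
width: 0.403
```

Call:
{"method": "send_rows", "body": {"deltas": [{"linear":[-0.24,-0.55,0],"delta_rot":[0,0,8.34],"grip":-1},{"linear":[-0.24,-0.55,0],"delta_rot":[0,0,8.34],"grip":-1},{"linear":[-0.24,-0.55,0],"delta_rot":[0,0,8.34],"grip":-1},{"linear":[-0.24,-0.55,0],"delta_rot":[0,0,8.34],"grip":-1},{"linear":[-0.24,-0.55,0],"delta_rot":[0,0,8.34],"grip":-1},{"linear":[-0.24,-0.55,0],"delta_rot":[0,0,8.34],"grip":-1},{"linear":[-0.24,-0.55,0],"delta_rot":[0,0,8.34],"grip":-1},{"linear":[-0.24,-0.55,0],"delta_rot":[0,0,8.34],"grip":-1},{"linear":[-0.24,-0.55,0],"delta_rot":[0,0,8.34],"grip":-1},{"linear":[-0.24,-0.55,0],"delta_rot":[0,0,8.34],"grip":-1},{"linear":[-0.24,-0.55,0],"delta_rot":[0,0,8.34],"grip":-1},{"linear":[0,0,0],"delta_rot":[0,0,0],"grip":-1},{"linear":[0,0,0],"delta_rot":[0,0,0],"grip":-1},{"linear":[0,0,0],"delta_rot":[0,0,0],"grip":-1}]}}

```text
time: 13.3
position: [463.9, -257.7, 160.9]
eef_rot: [0.779, 0.627, 0.0, 0.0]
wrist_force: [-0.1, 0.5, -0.7]
width: 1.002
```

```bash
python3 - <<'E'
from h import *
s=tool(); i=shoot()
p0=[*(S[:2]+ws([22,0])),S[2]-np.pi]
for cs in(("top","scene"),("top",),("scene",)):
    q,f=fit(i,"long",p0,20,cs); print(cs,st(q).round(1),(np.degrees(q[2]-S[2])+180).round(1),round(f,1))
q0=[498,-261.5,np.radians(-12.2)]; print(fit(i,"short",q0,0,("top",)))
E
```

```text
pos [ 463.9 -257.7  160.9] stand xy [-239.9   56.4] jaw -12.3 z [ 8.e-04 -0.e+00 -1.e+00] F [-0.1  0.5 -0.7] w 85.1
('top', 'scene') [21.1  0.1] -0.1 487.7
('top',) [20.9 -0. ] -0.1 69.1
('scene',) [21.3 -0.1] 0.2 412.7
(array([ 4.97323998e+02, -2.78405993e+02, -8.43717466e-03]), np.float64(1141.3639772395231))
```

The long bracket is home: stand frame (21, 0), yaw off by 0.1°. The short-bracket refit is void because the arm occludes it. I'll descend and grasp.

Call:
{"method": "send_rows", "body": {"deltas": [{"linear":[-0.022,0.076,0],"delta_rot":[0,0,0.1],"grip":-1},{"linear":[0,0,-0.6],"delta_rot":[0,0,0],"grip":-1},{"linear":[0,0,-0.7],"delta_rot":[0,0,0],"grip":-1},{"linear":[0,0,-0.7],"delta_rot":[0,0,0],"grip":-1},{"linear":[0,0,-0.38],"delta_rot":[0,0,0],"grip":-1},{"linear":[0,0,-0.2],"delta_rot":[0,0,0],"grip":-1},{"linear":[0,0,0],"delta_rot":[0,0,0],"grip":-1},{"linear":[0,0,0],"delta_rot":[0,0,0],"grip":-1},{"linear":[0,0,0],"delta_rot":[0,0,0],"grip":-1}]}}

```text
time: 14.3
position: [463.4, -255.0, 33.2]
eef_rot: [0.778, 0.629, 0.0, 0.001]
wrist_force: [0.6, -0.3, -0.5]
width: 0.998
```

Call:
{"method": "send_rows", "body": {"newtons": 60, "deltas": [{"linear":[0,0,0],"delta_rot":[0,0,0],"grip":1},{"linear":[0,0,0],"delta_rot":[0,0,0],"grip":1},{"linear":[0,0,0],"delta_rot":[0,0,0],"grip":1},{"linear":[0,0,0],"delta_rot":[0,0,0],"grip":1},{"linear":[0,0,0],"delta_rot":[0,0,0],"grip":1},{"linear":[0,0,0],"delta_rot":[0,0,0],"grip":1},{"linear":[0,0,0],"delta_rot":[0,0,0],"grip":1},{"linear":[0,0,0],"delta_rot":[0,0,0],"grip":1},{"linear":[0,0,0],"delta_rot":[0,0,0],"grip":1},{"linear":[0,0,0],"delta_rot":[0,0,0],"grip":1}]}}

```text
time: 15.3
position: [462.5, -254.6, 31.4]
eef_rot: [0.778, 0.628, 0.0, 0.0]
wrist_force: [-0.2, -0.0, 0.1]
width: 0.083
```

```bash
python3 -c "
from h import *
tool()"
```

```text
pos [ 462.5 -254.6   31.4] stand xy [-237.1   58.5] jaw -12.13 z [ 2.e-04 -1.e-04 -1.e+00] F [-0.2 -0.   0.1] w 7.0
```

Call:
{"method": "send_rows", "body": {"deltas": [{"linear":[0,0,0.1],"delta_rot":[0,0,0],"grip":1},{"linear":[0,0,0.3],"delta_rot":[0,0,0],"grip":1},{"linear":[0,0,0.6],"delta_rot":[0,0,0],"grip":1},{"linear":[0,0,0.6],"delta_rot":[0,0,0],"grip":1},{"linear":[0,0,0.5],"delta_rot":[0,0,0],"grip":1},{"linear":[0,0,0.1],"delta_rot":[0,0,0],"grip":1},{"linear":[0,0,0],"delta_rot":[0,0,0],"grip":1}]}}

```text
time: 16.0
position: [462.9, -254.8, 142.7]
eef_rot: [0.778, 0.628, 0.0, 0.001]
wrist_force: [0.2, -0.8, -1.2]
width: 0.082
```

Call:
{"method": "send_rows", "body": {"deltas": [{"linear":[0.21,0.395,0],"delta_rot":[0,0,8.02],"grip":1},{"linear":[0.21,0.395,0],"delta_rot":[0,0,8.02],"grip":1},{"linear":[0.21,0.395,0],"delta_rot":[0,0,8.02],"grip":1},{"linear":[0.21,0.395,0],"delta_rot":[0,0,8.02],"grip":1},{"linear":[0.21,0.395,0],"delta_rot":[0,0,8.02],"grip":1},{"linear":[0.21,0.395,0],"delta_rot":[0,0,8.02],"grip":1},{"linear":[0.21,0.395,0],"delta_rot":[0,0,8.02],"grip":1},{"linear":[0.21,0.395,0],"delta_rot":[0,0,8.02],"grip":1},{"linear":[0.21,0.395,0],"delta_rot":[0,0,8.02],"grip":1},{"linear":[0.21,0.395,0],"delta_rot":[0,0,8.02],"grip":1},{"linear":[0.21,0.395,0],"delta_rot":[0,0,8.02],"grip":1},{"linear":[0,0,0],"delta_rot":[0,0,0],"grip":1},{"linear":[0,0,0],"delta_rot":[0,0,0],"grip":1},{"linear":[0,0,0],"delta_rot":[0,0,0],"grip":1}]}}

```text
time: 17.4
position: [577.2, -37.9, 140.1]
eef_rot: [0.122, 0.993, -0.0, -0.001]
wrist_force: [0.3, -0.6, -1.8]
width: 0.081
```

```bash
python3 - <<'E'
from h import *
s=tool(); z=s["position"][2]-31.4
p0=[*(s["position"][:2]+ws([36,.75])),S[2]]
i=shoot(); cv2.imwrite("pics/c.png",np.hstack([crop(i,n,proj(n,[p0[0],p0[1],z])[0],[("short",p0,z)],40,5) for n in("top","scene")]))
E
```

```text
pos [577.2 -37.9 140.1] stand xy [ 0.7 -0.8] jaw 75.97 z [-2.e-03 -2.e-04 -1.e+00] F [ 0.3 -0.6 -1.8] w 6.9
```

View pics/c.png

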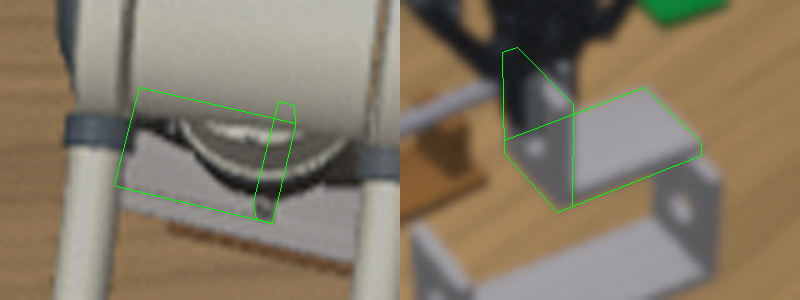

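The short bracket is level and aligned, with about a 7 mm gap in x. Descending.

Call:
{"method": "send_rows", "body": {"deltas": [{"linear":[0.005,0.02,0],"delta_rot":[0,0,0.1],"grip":1},{"linear":[0,0,-0.4],"delta_rot":[0,0,0],"grip":1},{"linear":[0,0,-0.4],"delta_rot":[0,0,0],"grip":1},{"linear":[0,0,-0.4],"delta_rot":[0,0,0],"grip":1},{"linear":[0,0,-0.24],"delta_rot":[0,0,0],"grip":1},{"linear":[0,0,0],"delta_rot":[0,0,0],"grip":1},{"linear":[0,0,0],"delta_rot":[0,0,0],"grip":1},{"linear":[0,0,0],"delta_rot":[0,0,0],"grip":1}]}}

```text
time: 18.3
position: [578.9, -36.4, 70.9]
eef_rot: [0.12, 0.993, 0.0, 0.001]
wrist_force: [-0.2, 0.8, -0.1]
width: 0.083
```

```bash
python3 -c "
from h import *
tool()"
```

```text
pos [578.9 -36.4  70.9] stand xy [ 2.6 -2.2] jaw 76.18 z [ 2.5e-03 -2.0e-04 -1.0e+00] F [-0.2  0.8 -0.1] w 7.0
```

Call:
{"method": "send_rows", "body": {"deltas": [{"linear":[-0.024,0.006,-0.12],"delta_rot":[0,0,0],"grip":1},{"linear":[0,0,-0.06],"delta_rot":[0,0,0],"grip":1},{"linear":[0,0,-0.02],"delta_rot":[0,0,0],"grip":1},{"linear":[0,0,0],"delta_rot":[0,0,0],"grip":1},{"linear":[0,0,0],"delta_rot":[0,0,0],"grip":1}]}}

```text
time: 18.8
position: [576.9, -35.9, 59.4]
eef_rot: [0.12, 0.993, 0.0, 0.0]
wrist_force: [-0.7, 0.3, 1.3]
width: 0.081
```

Call:
{"method": "send_rows", "body": {"deltas": [{"linear":[0,0,-0.02],"delta_rot":[0,0,0],"grip":1},{"linear":[0,0,0],"delta_rot":[0,0,0],"grip":1},{"linear":[0,0,0],"delta_rot":[0,0,0],"grip":1}]}}

```text
time: 19.1
position: [577.0, -35.9, 59.4]
eef_rot: [0.12, 0.993, -0.0, 0.0]
wrist_force: [-3.6, 0.8, 5.5]
width: 0.084
```

Call:
{"method": "send_rows", "body": {"deltas": [{"linear":[0.005,0.019,0.014],"delta_rot":[0,0,0],"grip":1},{"linear":[0.005,0.019,0],"delta_rot":[0,0,0],"grip":1},{"linear":[0.005,0.019,0],"delta_rot":[0,0,0],"grip":1},{"linear":[0,0,0],"delta_rot":[0,0,0],"grip":1},{"linear":[0,0,0],"delta_rot":[0,0,0],"grip":1}]}}

```text
time: 19.6
position: [578.0, -33.3, 59.4]
eef_rot: [0.12, 0.993, -0.0, 0.0]
wrist_force: [0.4, -1.5, 4.4]
width: 0.082
```

Call:
{"method": "send_rows", "body": {"deltas": [{"linear":[0.005,0.019,0],"delta_rot":[0,0,0],"grip":1},{"linear":[0,0,0],"delta_rot":[0,0,0],"grip":1},{"linear":[0,0,0],"delta_rot":[0,0,0],"grip":1}]}}

```text
time: 19.9
position: [578.2, -32.3, 59.4]
eef_rot: [0.12, 0.993, -0.0, 0.0]
wrist_force: [-0.9, -2.3, 4.9]
width: 0.079
```

Call:
{"method": "send_rows", "body": {"deltas": [{"linear":[0.0024,0.01,0],"delta_rot":[0,0,0],"grip":1},{"linear":[0,0,0],"delta_rot":[0,0,0],"grip":1},{"linear":[0,0,0],"delta_rot":[0,0,0],"grip":1}]}}

```text
time: 20.2
position: [578.3, -31.9, 59.4]
eef_rot: [0.12, 0.993, -0.0, 0.0]
wrist_force: [-0.2, -2.8, 5.2]
width: 0.082
```

```bash
python3 -c "
from h import *
tool()"
```

```text
pos [578.3 -31.9  59.4] stand xy [ 6.8 -0.4] jaw 76.18 z [ 7.e-04 -4.e-04 -1.e+00] F [-0.2 -2.8  5.2] w 7.0
```

Call:
{"method": "send_rows", "body": {"deltas": [{"linear":[0.0024,0.01,0],"delta_rot":[0,0,0],"grip":1},{"linear":[0,0,0],"delta_rot":[0,0,0],"grip":1},{"linear":[0,0,0],"delta_rot":[0,0,0],"grip":1}]}}

```text
time: 20.5
position: [578.4, -31.4, 59.4]
eef_rot: [0.12, 0.993, -0.0, 0.0]
wrist_force: [-0.6, -3.1, 5.0]
width: 0.083
```

Call:
{"method": "send_rows", "body": {"deltas": [{"linear":[0.0024,0.01,0],"delta_rot":[0,0,0],"grip":1},{"linear":[0,0,0],"delta_rot":[0,0,0],"grip":1},{"linear":[0,0,0],"delta_rot":[0,0,0],"grip":1}]}}

```text
time: 20.8
position: [578.4, -31.2, 59.4]
eef_rot: [0.12, 0.993, -0.0, 0.0]
wrist_force: [-1.2, -4.1, 5.1]
width: 0.085
```

Call:
{"method": "send_rows", "body": {"deltas": [{"linear":[0.0024,0.01,0],"delta_rot":[0,0,0],"grip":1},{"linear":[0,0,0],"delta_rot":[0,0,0],"grip":1},{"linear":[0,0,0],"delta_rot":[0,0,0],"grip":1}]}}

```text
time: 21.1
position: [578.5, -30.8, 59.4]
eef_rot: [0.12, 0.993, -0.001, 0.0]
wrist_force: [-1.0, -3.3, 5.1]
width: 0.084
```

I'm pushing 1 mm more so the short bracket is surely touching. After releasing I'll press the long upright's outer face back to seat both.

Call:
{"method": "send_rows", "body": {"deltas": [{"linear":[0.0024,0.01,0],"delta_rot":[0,0,0],"grip":1},{"linear":[0.0024,0.01,0],"delta_rot":[0,0,0],"grip":1},{"linear":[0,0,0],"delta_rot":[0,0,0],"grip":1},{"linear":[0,0,0],"delta_rot":[0,0,0],"grip":1}]}}

```text
time: 21.5
position: [578.8, -29.8, 59.4]
eef_rot: [0.12, 0.993, -0.0, 0.0]
wrist_force: [0.0, -4.6, 5.1]
width: 0.078
```

Call:
{"method": "send_rows", "body": {"deltas": [{"linear":[0,0,0],"delta_rot":[0,0,0],"grip":0.3},{"linear":[0,0,0],"delta_rot":[0,0,0],"grip":0.3},{"linear":[0,0,0],"delta_rot":[0,0,0],"grip":0.3},{"linear":[0,0,0],"delta_rot":[0,0,0],"grip":0.3},{"linear":[0,0,0.2],"delta_rot":[0,0,0],"grip":0.3},{"linear":[0,0,0.5],"delta_rot":[0,0,0],"grip":0.3},{"linear":[0,0,0.7],"delta_rot":[0,0,0],"grip":0.3},{"linear":[0,0,0.5],"delta_rot":[0,0,0],"grip":0.3}]}}

```text
time: 22.3
position: [579.1, -29.1, 157.1]
eef_rot: [0.12, 0.993, 0.0, 0.001]
wrist_force: [0.8, 0.2, -0.4]
width: 0.351
```

Call:
{"method": "send_rows", "body": {"deltas": [{"linear":[0.045,0.185,0],"delta_rot":[0,0,-8.18],"grip":1},{"linear":[0.045,0.185,0],"delta_rot":[0,0,-8.18],"grip":1},{"linear":[0.045,0.185,0],"delta_rot":[0,0,-8.18],"grip":1},{"linear":[0.045,0.185,0],"delta_rot":[0,0,-8.18],"grip":1},{"linear":[0.045,0.185,0],"delta_rot":[0,0,-8.18],"grip":1},{"linear":[0.045,0.185,0],"delta_rot":[0,0,-8.18],"grip":1},{"linear":[0.045,0.185,0],"delta_rot":[0,0,-8.18],"grip":1},{"linear":[0.045,0.185,0],"delta_rot":[0,0,-8.18],"grip":1},{"linear":[0.045,0.185,0],"delta_rot":[0,0,-8.18],"grip":1},{"linear":[0.045,0.185,0],"delta_rot":[0,0,-8.18],"grip":1},{"linear":[0.045,0.185,0],"delta_rot":[0,0,-8.18],"grip":1},{"linear":[0,0,0],"delta_rot":[0,0,0],"grip":1},{"linear":[0,0,0],"delta_rot":[0,0,0],"grip":1},{"linear":[0,0,0],"delta_rot":[0,0,0],"grip":1}]}}

```text
time: 23.7
position: [603.4, 72.2, 154.3]
eef_rot: [0.786, 0.618, 0.0, 0.0]
wrist_force: [-0.8, 0.1, -0.1]
width: 0.002
```

```bash
python3 -c "
from h import *
tool()"
```

```text
pos [603.4  72.2 154.3] stand xy [113.9   0.2] jaw -13.64 z [ 2.e-04 -2.e-04 -1.e+00] F [-0.8  0.1 -0.1] w 0.2
```

Call:
{"method": "send_rows", "body": {"deltas": [{"linear":[0,0,-0.6],"delta_rot":[0,0,-0.3],"grip":1},{"linear":[0,0,-0.7],"delta_rot":[0,0,0],"grip":1},{"linear":[0,0,-0.7],"delta_rot":[0,0,0],"grip":1},{"linear":[0,0,-0.3],"delta_rot":[0,0,0],"grip":1},{"linear":[-0.024,-0.097,0],"delta_rot":[0,0,0],"grip":1},{"linear":[0,0,0],"delta_rot":[0,0,0],"grip":1},{"linear":[0,0,0],"delta_rot":[0,0,0],"grip":1}]}}

```text
time: 24.4
position: [603.7, 67.5, 41.9]
eef_rot: [0.789, 0.615, 0.002, 0.001]
wrist_force: [-0.1, -0.2, -0.4]
width: -0.0
```

```bash
python3 - <<'E'
from h import *
tool()
i=shoot(); cv2.imwrite("pics/d.png",np.hstack([crop(i,n,proj(n,[585,0,30])[0],[("long",[*(S[:2]+ws([22,0])),S[2]-np.pi],20),("short",[*(S[:2]+ws([44,0])),S[2]],28)],40,5) for n in("top","scene")]))
E
```

```text
pos [603.7  67.5  41.9] stand xy [109.4  -1.3] jaw -14.1 z [ 4.2e-03  3.0e-04 -1.0e+00] F [-0.1 -0.2 -0.4] w -0.0
```

View pics/d.png

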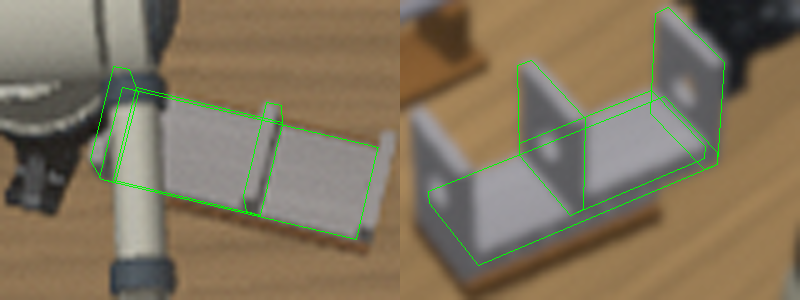

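Both brackets sit where intended. Now pressing the long upright back.

Call:
{"method": "send_rows", "body": {"deltas": [{"linear":[-0.005,-0.019,0],"delta_rot":[0,0,0],"grip":1},{"linear":[-0.005,-0.019,0],"delta_rot":[0,0,0],"grip":1},{"linear":[-0.005,-0.019,0],"delta_rot":[0,0,0],"grip":1},{"linear":[-0.005,-0.019,0],"delta_rot":[0,0,0],"grip":1},{"linear":[0,0,0],"delta_rot":[0,0,0],"grip":1},{"linear":[0,0,0],"delta_rot":[0,0,0],"grip":1}]}}

```text
time: 25.1
position: [601.3, 64.2, 39.1]
eef_rot: [0.788, 0.615, 0.0, -0.0]
wrist_force: [0.4, 1.8, 1.3]
width: 0.001
```

Call:
{"method": "send_rows", "body": {"deltas": [{"linear":[-0.005,-0.019,0],"delta_rot":[0,0,0],"grip":1},{"linear":[0,0,0],"delta_rot":[0,0,0],"grip":1},{"linear":[0,0,0],"delta_rot":[0,0,0],"grip":1}]}}

```text
time: 25.4
position: [601.2, 63.5, 39.1]
eef_rot: [0.788, 0.615, 0.001, -0.0]
wrist_force: [1.3, 5.7, 1.0]
width: -0.0
```

Call:
{"method": "send_rows", "body": {"deltas": [{"linear":[-0.005,-0.019,0],"delta_rot":[0,0,0],"grip":1},{"linear":[0,0,0],"delta_rot":[0,0,0],"grip":1},{"linear":[0,0,0],"delta_rot":[0,0,0],"grip":1}]}}

```text
time: 25.7
position: [601.3, 63.4, 39.5]
eef_rot: [0.788, 0.615, 0.001, -0.0]
wrist_force: [4.3, 7.5, 1.4]
width: 0.004
```

Call:
{"method": "send_rows", "body": {"deltas": [{"linear":[-0.005,-0.019,0],"delta_rot":[0,0,0],"grip":1},{"linear":[0,0,0],"delta_rot":[0,0,0],"grip":1},{"linear":[0,0,0],"delta_rot":[0,0,0],"grip":1}]}}

```text
time: 26.0
position: [601.4, 63.2, 39.9]
eef_rot: [0.788, 0.616, 0.002, -0.0]
wrist_force: [3.4, 10.5, 3.1]
width: -0.002
```

Seated: 10 N with no further motion. Back off, rise and go to the spindle's +y end, at about (450, 55).

Call:
{"method": "send_rows", "body": {"deltas": [{"linear":[0.05,0.2,0],"delta_rot":[0,0,0],"grip":1},{"linear":[0,0,0.6],"delta_rot":[0,0,0],"grip":1},{"linear":[0,0,0.8],"delta_rot":[0,0,0],"grip":0},{"linear":[-0.5,-0.06,0.4],"delta_rot":[0,0,5.6],"grip":0},{"linear":[-0.65,-0.1,0],"delta_rot":[0,0,0],"grip":0},{"linear":[-0.65,-0.1,0],"delta_rot":[0,0,0],"grip":0},{"linear":[-0.65,-0.1,0],"delta_rot":[0,0,0],"grip":0},{"linear":[-0.65,-0.1,0],"delta_rot":[0,0,0],"grip":0},{"linear":[0,0,0],"delta_rot":[0,0,0],"grip":0},{"linear":[0,0,0],"delta_rot":[0,0,0],"grip":0},{"linear":[0,0,0],"delta_rot":[0,0,0],"grip":0}]}}

```text
time: 27.1
position: [448.6, 48.0, 129.0]
eef_rot: [0.758, 0.653, -0.0, 0.0]
wrist_force: [-0.4, 0.2, -0.2]
width: 0.499
```

```bash
python3 - <<'E'
from h import *
tool()
i=shoot()
for k,z,p in(("long",20,[*(S[:2]+ws([22,0])),S[2]-np.pi]),("short",28,[*(S[:2]+ws([44,0])),S[2]])): 
  h=hulls("scene",k,p,z)
  q,f=fit(i,k,p,z,("scene",)); print(k,st(q).round(1),np.degrees(q[2]-S[2]).round(1),round(f,1))
cv2.imwrite("pics/e.png",np.hstack([crop(i,n,proj(n,[585,0,30])[0],[("long",[*(S[:2]+ws([22,0])),S[2]-np.pi],20),("short",[*(S[:2]+ws([44,0])),S[2]],28)],40,5) for n in("top","scene")]))
E
```

```text
pos [448.6  48.  129. ] stand xy [ 53.2 144.6] jaw -8.5 z [ 2.e-04 -5.e-04 -1.e+00] F [-0.4  0.2 -0.2] w 42.4
long [21.5 -0.3] -179.5 591.8
short [42.  -7.1] 7.0 651.2
```

View pics/e.png

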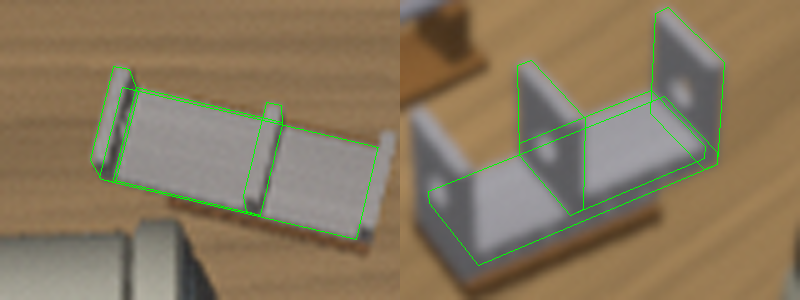

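The stack matches the outlines and is square. The lone short fit is fooled by the grey background, so I'm ignoring it. Next is the spindle grasp.

Call:
{"method": "send_rows", "body": {"deltas": [{"linear":[0.036,0.136,0],"delta_rot":[0,0,0],"grip":0},{"linear":[0,0,-0.6],"delta_rot":[0,0,0],"grip":0},{"linear":[0,0,-0.7],"delta_rot":[0,0,0],"grip":0},{"linear":[0,0,-0.5],"delta_rot":[0,0,0],"grip":0},{"linear":[0,0,-0.22],"delta_rot":[0,0,0],"grip":0},{"linear":[0,0,0],"delta_rot":[0,0,0],"grip":0},{"linear":[0,0,0],"delta_rot":[0,0,0],"grip":0},{"linear":[0,0,0],"delta_rot":[0,0,0],"grip":0}]}}

```text
time: 28.0
position: [451.0, 55.0, 29.9]
eef_rot: [0.757, 0.653, 0.001, 0.001]
wrist_force: [-0.1, -0.8, 0.5]
width: 0.505
```

```bash
python3 -c "
from h import *
tool()"
```

```text
pos [451.   55.   29.9] stand xy [ 60.6 143.9] jaw -8.49 z [ 3.e-03  1.e-04 -1.e+00] F [-0.1 -0.8  0.5] w 42.9
```

Call:
{"method": "send_rows", "body": {"newtons": 80, "deltas": [{"linear":[0,0,-0.02],"delta_rot":[0,0,0],"grip":1},{"linear":[0,0,0],"delta_rot":[0,0,0],"grip":1},{"linear":[0,0,0],"delta_rot":[0,0,0],"grip":1},{"linear":[0,0,0],"delta_rot":[0,0,0],"grip":1},{"linear":[0,0,0],"delta_rot":[0,0,0],"grip":1},{"linear":[0,0,0],"delta_rot":[0,0,0],"grip":1},{"linear":[0,0,0],"delta_rot":[0,0,0],"grip":1},{"linear":[0,0,0],"delta_rot":[0,0,0],"grip":1},{"linear":[0,0,0],"delta_rot":[0,0,0],"grip":1}]}}

```text
time: 28.9
position: [450.2, 55.0, 27.4]
eef_rot: [0.757, 0.653, 0.0, 0.0]
wrist_force: [1.5, 1.1, 5.3]
width: 0.109
```

```bash
python3 -c "
from h import *
tool()"
```

```text
pos [450.2  55.   27.4] stand xy [ 60.3 144.8] jaw -8.48 z [ 1.2e-03  1.0e-04 -1.0e+00] F [1.5 1.1 5.3] w 9.3
```

Call:
{"method": "send_rows", "body": {"deltas": [{"linear":[0,0,0.1],"delta_rot":[0,0,0],"grip":1},{"linear":[0,0,0.3],"delta_rot":[0,0,0],"grip":1},{"linear":[0,0,0.5],"delta_rot":[0,0,0],"grip":1},{"linear":[0,0,0.6],"delta_rot":[0,0,0],"grip":1},{"linear":[0,0,0.4],"delta_rot":[0,0,0],"grip":1},{"linear":[0,0,0.1],"delta_rot":[0,0,0],"grip":1},{"linear":[0,0,0],"delta_rot":[0,0,0],"grip":1}]}}

```text
time: 29.6
position: [449.9, 54.9, 127.8]
eef_rot: [0.758, 0.653, 0.0, 0.0]
wrist_force: [0.7, -0.5, -0.8]
width: 0.11
```

Call:
{"method": "send_rows", "body": {"deltas": [{"linear":[0.4,0.385,0],"delta_rot":[0,0,-0.55],"grip":1},{"linear":[0.4,0.385,0],"delta_rot":[0,0,-0.55],"grip":1},{"linear":[0.4,0.385,0],"delta_rot":[0,0,-0.55],"grip":1},{"linear":[0.4,0.385,0],"delta_rot":[0,0,-0.55],"grip":1},{"linear":[0.4,0.385,0],"delta_rot":[0,0,-0.55],"grip":1},{"linear":[0.4,0.385,0],"delta_rot":[0,0,-0.55],"grip":1},{"linear":[0.4,0.385,0],"delta_rot":[0,0,-0.55],"grip":1},{"linear":[0.4,0.385,0],"delta_rot":[0,0,-0.55],"grip":1},{"linear":[0.4,0.385,0],"delta_rot":[0,0,-0.55],"grip":1},{"linear":[0.4,0.385,0],"delta_rot":[0,0,-0.55],"grip":1},{"linear":[0,0,0],"delta_rot":[0,0,0],"grip":1},{"linear":[0,0,0],"delta_rot":[0,0,0],"grip":1},{"linear":[0,0,0],"delta_rot":[0,0,0],"grip":1}]}}

```text
time: 30.9
position: [648.9, 246.6, 126.0]
eef_rot: [0.788, 0.616, -0.001, -0.0]
wrist_force: [0.0, -0.3, -0.4]
width: 0.113
```

```bash
cat >> h.py <<'E'
def spfit(i,p0,cams=("top","scene"),lo=-98,hi=60):
    # 5-dof fit of the spindle's visible stretch: x,y,z of the -x tip region, yaw, pitch; compares only columns of the free part
    B=np.array([[x,6*np.cos(a),6*np.sin(a)] for x in(-97,hi) for a in np.arange(0,6.28,.3)]+[[-100,0,0]])
    G={n:grey(i[n]) for n in cams}
    def T(q): return R.from_euler("ZY",[q[3]/50,q[4]/50]).apply(B)+q[:3]
    q0=np.array([*p0[:3],p0[3]*50,p0[4]*50]); rs={}
    for n in cams:
        a=proj(n,T(q0)); rs[n]=np.r_[np.floor(a.min(0)-7),np.ceil(a.max(0)+7)].astype(int)
    def cost(q):
        c=0
        for n in cams:
            r=rs[n];s=8;h=cv2.convexHull(proj(n,T(q)).astype(np.float32))[:,0]
            m=np.zeros(((r[3]-r[1])*s,(r[2]-r[0])*s),np.uint8); cv2.fillConvexPoly(m,np.round(((h+.5-r[:2])*s-.5)*16).astype(np.int32),255,shift=4)
            m=cv2.resize(m,None,fx=1/s,fy=1/s,interpolation=cv2.INTER_AREA)/255.
            # weight: ignore pixels past hi end
            e=proj(n,R.from_euler("ZY",[q0[3]/50,q0[4]/50]).apply([[hi-8,0,0],[-100,0,0]])+q0[:3]); d=(e[0]-e[1]); yy,xx=np.mgrid[r[1]:r[3],r[0]:r[2]]
            w=((xx-e[0][0])*d[0]+(yy-e[0][1])*d[1])<0
            c+=(w*(m-G[n][r[1]:r[3],r[0]:r[2]])**2).sum()
        return c
    for stp in(5,2,1):
        o=minimize(cost,q0,method="Nelder-Mead",options=dict(initial_simplex=np.vstack([q0]+[q0+stp*e for e in np.eye(5)]),xatol=.02,fatol=.005,maxiter=800)); q0=o.x
    q=np.array([*q0[:3],q0[3]/50,q0[4]/50]); tip=R.from_euler("ZY",q[3:]).apply([-100,0,0])+q[:3]; return q,tip,o.fun
E
python3 - <<'E'
from h import *
s=tool(); m=R.from_quat(s["eef_rot"]).as_matrix(); yaw=np.arctan2(m[1,1],m[0,1])+np.pi/2
d=np.array([np.cos(yaw),np.sin(yaw)]); c=s["position"][:2]-86*d; z=s["position"][2]+19
i=shoot(); 
print("pred",c.round(1),z.round(1),np.degrees(yaw).round(2),"tip",(c-100*d).round(1))
for cs in(("top","scene"),("top",),("scene",)):
    q,t,f=spfit(i,[*c,z,yaw,0],cs); print(cs,q[:3].round(1),np.degrees(q[3:]).round(2),"tip",t.round(1),st(t).round(1),round(f,1))
cv2.imwrite("pics/f.png",np.hstack([crop(i,n,proj(n,[c[0],c[1],z])[0],[("spindle",[*c,yaw],z)],48,4)[:, :384] for n in("top","scene")]))
E
```

```text
pos [648.9 246.6 126. ] stand xy [294.1  -2.1] jaw -14.0 z [-1.9e-03 -9.0e-04 -1.0e+00] F [ 0.  -0.3 -0.4] w 9.6
pred [628.1 163.2] 145.0 76.0 tip [603.9  66.1]
('top', 'scene') [627.8 163.  145.4] [76.19 -0.25] tip [603.9  65.9 144.9] [107.9  -1.9] 28.5
('top',) [627.5 162.3 146.1] [76.02  1.12] tip [603.3  65.3 148. ] [107.2  -1.4] 22.9
('scene',) [628.1 162.8 145.7] [76.37 -0.18] tip [604.5  65.6 145.4] [107.7  -2.5] 2.9
```

View pics/f.png

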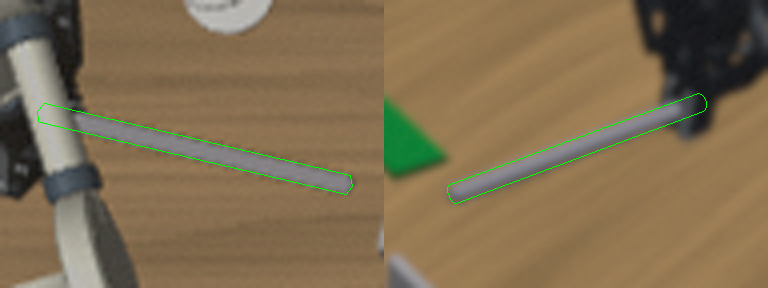

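The spindle is level, yaw 76.1°, tip at stand (107.9, -1.9). I'll lower it to the hole height and centre it.

Call:
{"method": "send_rows", "body": {"deltas": [{"linear":[-0.036,0.01,-0.3],"delta_rot":[0,0,0],"grip":1},{"linear":[0,0,-0.5],"delta_rot":[0,0,0],"grip":1},{"linear":[0,0,-0.5],"delta_rot":[0,0,0],"grip":1},{"linear":[0,0,-0.4],"delta_rot":[0,0,0],"grip":1},{"linear":[0,0,0],"delta_rot":[0,0,0],"grip":1},{"linear":[0,0,0],"delta_rot":[0,0,0],"grip":1},{"linear":[0,0,0],"delta_rot":[0,0,0],"grip":1},{"linear":[0,0,0],"delta_rot":[0,0,0],"grip":1}]}}

```text
time: 31.8
position: [648.9, 248.2, 44.1]
eef_rot: [0.788, 0.616, 0.002, 0.001]
wrist_force: [-0.4, -0.0, -1.1]
width: 0.107
```

```bash
python3 - <<'E'
from h import *
s=tool(); m=R.from_quat(s["eef_rot"]).as_matrix(); yaw=np.arctan2(m[1,1],m[0,1])+np.pi/2
d=np.array([np.cos(yaw),np.sin(yaw)]); print("tip",st(s["position"][:2]-186*d).round(1),"axis z",s["position"][2]+19.2, np.degrees(yaw))
E
```

```text
pos [648.9 248.2  44.1] stand xy [295.6  -1.7] jaw -13.99 z [ 0.0031  0.001  -1.    ] F [-0.4 -0.  -1.1] w 9.1
tip [109.6  -1.4] axis z 63.33679651753542 76.01084066397664
```

Call:
{"method": "send_rows", "body": {"deltas": [{"linear":[-0.027,0.007,-0.14],"delta_rot":[0,0,0.1],"grip":1},{"linear":[0,0,0],"delta_rot":[0,0,0],"grip":1},{"linear":[0,0,0],"delta_rot":[0,0,0],"grip":1},{"linear":[0,0,0],"delta_rot":[0,0,0],"grip":1},{"linear":[0,0,0],"delta_rot":[0,0,0],"grip":1}]}}

```text
time: 32.3
position: [646.7, 248.3, 35.1]
eef_rot: [0.787, 0.616, 0.0, 0.0]
wrist_force: [-0.6, 0.9, -1.1]
width: 0.109
```

```bash
python3 - <<'E'
from h import *
s=tool(); m=R.from_quat(s["eef_rot"]).as_matrix(); yaw=np.arctan2(m[1,1],m[0,1])+np.pi/2
d=np.array([np.cos(yaw),np.sin(yaw)]); t=s["position"][:2]-186*d; z=s["position"][2]+19.2; print("tip",st(t).round(1),"axis z",z, np.degrees(yaw))
i=shoot(); c=s["position"][:2]-86*d
for cs in(("top","scene"),("scene",)):
    q,tt,f=spfit(i,[*c,z,yaw,0],cs); print(cs,q[:3].round(1),np.degrees(q[3:]).round(2),"tip",tt.round(1),st(tt).round(1),round(f,1))
im=[]
for n in("top","scene"):
    p=proj(n,[t[0],t[1],56])[0]; a=crop(i,n,p,[("spindle",[*c,yaw],z)],40,5)
    o=p.astype(int)-[40,30]
    for x in(-52,8,88):
        th=np.arange(0,6.3,.3); P=np.array([[*(S[:2]+ws([x,10*np.cos(k)])),56+10*np.sin(k)] for k in th]); cv2.polylines(a,[((proj(n,P)+.5-o)*5-.5).round().astype(np.int32)],True,(0,0,255),1)
    im.append(a)
cv2.imwrite("pics/g.png",np.hstack(im))
E
```

```text
pos [646.7 248.3  35.1] stand xy [295.2   0.4] jaw -13.89 z [ 2.e-04  1.e-04 -1.e+00] F [-0.6  0.9 -1.1] w 9.3
tip [109.2   0.4] axis z 54.32070665782945 76.1101110977332
('top', 'scene') [625.3 163.1  53.9] [76.33 -0.23] tip [601.7  65.9  53.5] [107.4   0.3] 185.7
('scene',) [625.3 141.5  59.3] [67.48 -9.99] tip [587.6  50.5  41.9] [89.  10.3] 96.7
```

View pics/g.png

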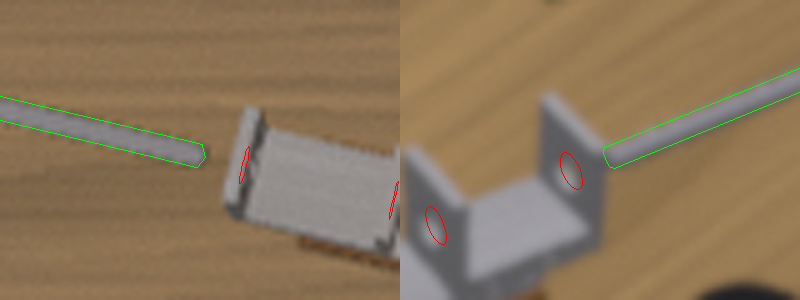

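Aligned with the holes. Advancing 40 mm through the long upright.

Call:
{"method": "send_rows", "body": {"deltas": [{"linear":[0.006,0,0.022],"delta_rot":[0,0,0],"grip":1},{"linear":[0,0,0],"delta_rot":[0,0,0],"grip":1},{"linear":[-0.024,-0.097,0],"delta_rot":[0,0,0],"grip":1},{"linear":[-0.024,-0.097,0],"delta_rot":[0,0,0],"grip":1},{"linear":[-0.024,-0.097,0],"delta_rot":[0,0,0],"grip":1},{"linear":[-0.024,-0.097,0],"delta_rot":[0,0,0],"grip":1},{"linear":[0,0,0],"delta_rot":[0,0,0],"grip":1},{"linear":[0,0,0],"delta_rot":[0,0,0],"grip":1}]}}

```text
time: 33.2
position: [642.1, 228.6, 36.2]
eef_rot: [0.788, 0.616, 0.0, -0.0]
wrist_force: [0.7, -0.2, -1.0]
width: 0.112
```

Call:
{"method": "send_rows", "body": {"deltas": [{"linear":[-0.024,-0.097,0],"delta_rot":[0,0,0],"grip":1},{"linear":[-0.024,-0.097,0],"delta_rot":[0,0,0],"grip":1},{"linear":[-0.024,-0.097,0],"delta_rot":[0,0,0],"grip":1},{"linear":[-0.024,-0.097,0],"delta_rot":[0,0,0],"grip":1},{"linear":[0,0,0],"delta_rot":[0,0,0],"grip":1},{"linear":[0,0,0],"delta_rot":[0,0,0],"grip":1},{"linear":[0,0,0],"delta_rot":[0,0,0],"grip":1}]}}

```text
time: 33.9
position: [637.3, 209.6, 36.1]
eef_rot: [0.787, 0.616, 0.0, -0.0]
wrist_force: [-0.0, 0.5, 0.2]
width: 0.109
```

```bash
cat >> h.py <<'E'
def tip():
    s=tool(); m=R.from_quat(s["eef_rot"]).as_matrix(); yaw=np.arctan2(m[1,1],m[0,1])+np.pi/2
    d=np.array([np.cos(yaw),np.sin(yaw)]); t=s["position"][:2]-186*d; print("tip",st(t).round(1),"axis z",round(s["position"][2]+19.2,1), np.degrees(yaw).round(2))
E
python3 -c "
from h import *
tip()"
```

```text
pos [637.3 209.6  36.1] stand xy [255.4   0.3] jaw -13.88 z [ 1.e-04  1.e-04 -1.e+00] F [-0.   0.5  0.2] w 9.3
tip [69.4  0.2] axis z 55.3 76.12
```

Call:
{"method": "send_rows", "body": {"deltas": [{"linear":[-0.024,-0.097,0],"delta_rot":[0,0,0],"grip":1},{"linear":[-0.024,-0.097,0],"delta_rot":[0,0,0],"grip":1},{"linear":[-0.024,-0.097,0],"delta_rot":[0,0,0],"grip":1},{"linear":[-0.024,-0.097,0],"delta_rot":[0,0,0],"grip":1},{"linear":[-0.024,-0.097,0],"delta_rot":[0,0,0],"grip":1},{"linear":[-0.024,-0.097,0],"delta_rot":[0,0,0],"grip":1},{"linear":[-0.024,-0.097,0],"delta_rot":[0,0,0],"grip":1},{"linear":[-0.024,-0.097,0],"delta_rot":[0,0,0],"grip":1},{"linear":[-0.024,-0.097,0],"delta_rot":[0,0,0],"grip":1},{"linear":[-0.024,-0.097,0],"delta_rot":[0,0,0],"grip":1},{"linear":[-0.024,-0.097,0],"delta_rot":[0,0,0],"grip":1},{"linear":[-0.024,-0.097,0],"delta_rot":[0,0,0],"grip":1},{"linear":[0,0,0],"delta_rot":[0,0,0],"grip":1},{"linear":[0,0,0],"delta_rot":[0,0,0],"grip":1}]}}

```text
time: 35.3
position: [622.9, 151.2, 36.1]
eef_rot: [0.787, 0.616, 0.0, -0.0]
wrist_force: [-0.4, 1.0, -1.0]
width: 0.107
```

Call:
{"method": "send_rows", "body": {"deltas": [{"linear":[-0.024,-0.097,0],"delta_rot":[0,0,0],"grip":1},{"linear":[-0.024,-0.097,0],"delta_rot":[0,0,0],"grip":1},{"linear":[-0.024,-0.097,0],"delta_rot":[0,0,0],"grip":1},{"linear":[0,0,0],"delta_rot":[0,0,0],"grip":1},{"linear":[0,0,0],"delta_rot":[0,0,0],"grip":1}]}}

```text
time: 35.8
position: [619.3, 136.5, 36.2]
eef_rot: [0.788, 0.616, 0.0, -0.0]
wrist_force: [0.3, 0.3, -0.3]
width: 0.109
```

```bash
python3 -c "
from h import *
tip()"
```

```text
pos [619.3 136.5  36.2] stand xy [180.1   0.2] jaw -13.91 z [ 1.e-04  1.e-04 -1.e+00] F [ 0.3  0.3 -0.3] w 9.3
tip [-5.9  0.2] axis z 55.4 76.09
```

Through two uprights with no force. On to the third.

Call:
{"method": "send_rows", "body": {"deltas": [{"linear":[-0.024,-0.097,0],"delta_rot":[0,0,0],"grip":1},{"linear":[-0.024,-0.097,0],"delta_rot":[0,0,0],"grip":1},{"linear":[-0.024,-0.097,0],"delta_rot":[0,0,0],"grip":1},{"linear":[-0.024,-0.097,0],"delta_rot":[0,0,0],"grip":1},{"linear":[-0.024,-0.097,0],"delta_rot":[0,0,0],"grip":1},{"linear":[-0.024,-0.097,0],"delta_rot":[0,0,0],"grip":1},{"linear":[-0.024,-0.097,0],"delta_rot":[0,0,0],"grip":1},{"linear":[-0.024,-0.097,0],"delta_rot":[0,0,0],"grip":1},{"linear":[-0.024,-0.097,0],"delta_rot":[0,0,0],"grip":1},{"linear":[0,0,0],"delta_rot":[0,0,0],"grip":1},{"linear":[0,0,0],"delta_rot":[0,0,0],"grip":1}]}}

```text
time: 36.9
position: [608.5, 93.0, 36.1]
eef_rot: [0.787, 0.616, 0.0, -0.0]
wrist_force: [-0.2, 0.3, -0.9]
width: 0.109
```

Call:
{"method": "send_rows", "body": {"deltas": [{"linear":[-0.024,-0.097,0],"delta_rot":[0,0,0],"grip":1},{"linear":[-0.024,-0.097,0],"delta_rot":[0,0,0],"grip":1},{"linear":[-0.024,-0.097,0],"delta_rot":[0,0,0],"grip":1},{"linear":[-0.024,-0.097,0],"delta_rot":[0,0,0],"grip":1},{"linear":[0,0,0],"delta_rot":[0,0,0],"grip":1},{"linear":[0,0,0],"delta_rot":[0,0,0],"grip":1}]}}

```text
time: 37.5
position: [603.7, 73.5, 36.1]
eef_rot: [0.788, 0.616, 0.0, -0.0]
wrist_force: [-0.1, 0.5, 0.8]
width: 0.106
```

```bash
python3 -c "
from h import *
tip()"
```

```text
pos [603.7  73.5  36.1] stand xy [115.2   0.2] jaw -13.91 z [ 1.e-04  1.e-04 -1.e+00] F [-0.1  0.5  0.8] w 9.0
tip [-70.8   0.2] axis z 55.3 76.09
```

Call:
{"method": "send_rows", "body": {"deltas": [{"linear":[0,0,-0.02],"delta_rot":[0,0,0],"grip":1},{"linear":[0,0,-0.02],"delta_rot":[0,0,0],"grip":1},{"linear":[0,0,-0.016],"delta_rot":[0,0,0],"grip":1},{"linear":[0,0,0],"delta_rot":[0,0,0],"grip":1},{"linear":[0,0,0],"delta_rot":[0,0,0],"grip":1}]}}

```text
time: 38.0
position: [603.9, 73.9, 33.7]
eef_rot: [0.787, 0.617, 0.0, 0.0]
wrist_force: [-0.6, 1.0, 2.5]
width: 0.106
```

Call:
{"method": "send_rows", "body": {"deltas": [{"linear":[0,0,-0.01],"delta_rot":[0,0,0],"grip":1},{"linear":[0,0,0],"delta_rot":[0,0,0],"grip":1},{"linear":[0,0,0],"delta_rot":[0,0,0],"grip":1}]}}

```text
time: 38.3
position: [604.0, 74.0, 33.3]
eef_rot: [0.787, 0.617, 0.0, 0.0]
wrist_force: [-0.8, 2.5, 3.2]
width: 0.112
```

Resting, with Fz about 3 N. Now release and rise.

Call:
{"method": "send_rows", "body": {"deltas": [{"linear":[0,0,0],"delta_rot":[0,0,0],"grip":0.7},{"linear":[0,0,0],"delta_rot":[0,0,0],"grip":0.5},{"linear":[0,0,0],"delta_rot":[0,0,0],"grip":0.3},{"linear":[0,0,0],"delta_rot":[0,0,0],"grip":0.1},{"linear":[0,0,0],"delta_rot":[0,0,0],"grip":0.1},{"linear":[0,0,0],"delta_rot":[0,0,0],"grip":0.1},{"linear":[0,0,0.1],"delta_rot":[0,0,0],"grip":0.1},{"linear":[0,0,0.3],"delta_rot":[0,0,0],"grip":0.1},{"linear":[0,0,0.6],"delta_rot":[0,0,0],"grip":0.1},{"linear":[0,0,0.8],"delta_rot":[0,0,0],"grip":0.1},{"linear":[0,0,0.6],"delta_rot":[0,0,0],"grip":0.1},{"linear":[-0.5,0.5,0],"delta_rot":[0,0,0],"grip":0.1},{"linear":[-0.7,0.7,0],"delta_rot":[0,0,0],"grip":0.1},{"linear":[-0.7,0.7,0],"delta_rot":[0,0,0],"grip":0.1},{"linear":[-0.7,0.7,0],"delta_rot":[0,0,0],"grip":0.1},{"linear":[-0.7,0.7,0],"delta_rot":[0,0,0],"grip":0.1},{"linear":[0,0,0],"delta_rot":[0,0,0],"grip":0.1},{"linear":[0,0,0],"delta_rot":[0,0,0],"grip":0.1}]}}

```text
time: 40.1
position: [438.5, 239.4, 154.5]
eef_rot: [0.787, 0.617, 0.001, 0.001]
wrist_force: [-0.0, 1.0, -0.2]
width: 0.449
```

```bash
python3 - <<'E'
from h import *
tool(); i=shoot(); im=[]
for n in("top","scene"):
    its=[("long",[*(S[:2]+ws([22,0])),S[2]-np.pi],20),("short",[*(S[:2]+ws([44,0])),S[2]],28),("spindle",[*(S[:2]+ws([29,0])),S[2]],52)]
    im.append(np.hstack([crop(i,n,proj(n,[585,0,40])[0],its,40,5),crop(i,n,proj(n,[585,0,40])[0],[],40,5)]))
cv2.imwrite("pics/h.png",np.vstack(im))
E
```

```text
pos [438.5 239.4 154.5] stand xy [236.6 200.4] jaw -13.74 z [ 2.6e-03  6.0e-04 -1.0e+00] F [-0.   1.  -0.2] w 38.2
```

View pics/h.png

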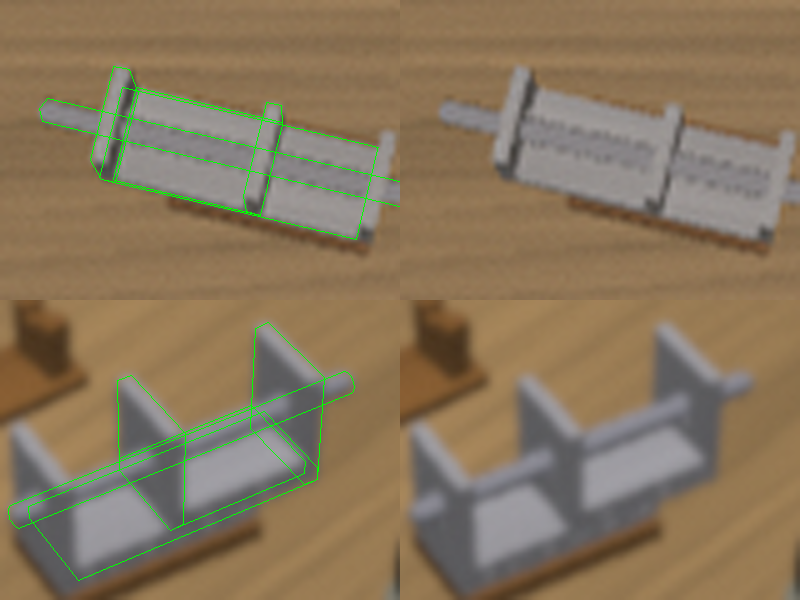

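The spindle runs through all three uprights and shows at both ends, and the brackets match their outlines. Nothing is touching the arm, so I'm handing in.

```bash
python3 -c "
from rig import ctrl
print(ctrl.hand_in())"
```

```text
the job is handed in; nothing more can be done
None
```

The stand is built and the job handed in at about 40 s; the hand-in gives no verdict. The long bracket was pushed against the stand's upright and the short one placed on it. I then pressed the long one's outer face back to about 10 N to seat both. The spindle went through all three uprights with no noticeable force and rests in the holes.

**Final checks (last pictures and tool readings):**
- **Long bracket:** the last picture matches the expected outline. The fits made before the spindle went in put it at x ≈ 21–21.5 mm in the stand frame (nominal 22), at most 0.3 mm off to the side and 0.5° off square.
- **Short bracket:** the picture matches the expected outline. A separate single-camera fit disagreed by several millimetres and 7°. I disregarded it because the grey background misleads it, so this bracket has no independent measurement.
- **Spindle:** it shows at both ends, at about -71 and +129 mm in the stand frame by the tool position.
- **Other objects:** the arm is clear of everything. I kept it away from the jar, cup and spool but did not measure them again at the end.

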